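Index the banding wheel one division

TASK

The saucer on the banding wheel is being painted in eight repeats: turn the wheel on by exactly one division, anticlockwise seen from above. Press the red thumb pad fully down with one fingertip and keep it down while the other finger pushes the brass peg beside it to start the wheel, so that the notch leaves the index tooth; then let the pad go and gently push that peg on until the tooth springs up into the next notch. Only press and push: do not pinch the peg, do not turn the wheel backwards or past the next notch, do not touch the saucer or disturb the three bottles standing nearby, and finish clear of everything.

Things in the scene. Friction and masses are not known exactly. Their poses are not given: they have to be found in the camera images.
- banding_wheel: Fixed bench banding wheel with a green iron foot, 160 mm across. Origin on the bench under the wheel's vertical axis, z up; its -x axis points horizontally from the wheel's axis to the red thumb pad of the index plunger.
- wheel_angle (a joint): Turning angle of the head about the vertical, rad; grows anticlockwise seen from above; about 0 at the start (a notch on the tooth, play about 0.014 either way); one division is +0.785. Light friction (0.03 N m); 2 to 3 N at a peg turns it while the tooth rubs under the rim. It stays where it is left.
- plunger_travel (a joint): Travel of the sprung plunger, m: 0 = up, its steel tooth (12 mm wide) stands in a rim notch and locks the head; 0.016 = pressed to its stop; tooth clear of the rim from 0.011. Spring 4 N at the top, 8 N at the stop. Once the head has turned above about 0.04 rad the rim itself keeps it down at about 0.010; it springs up when the next notch arrives.
- pad_top (a point): Centre of the top face of the red thumb pad on the plunger: 42 mm long along the rim, 32 mm wide radially, 7 mm thick; 149 mm from the wheel's axis, inner edge 8 mm outside the rim. 99 mm above the bench when up, 83 mm (8 mm above the rim's top) when pressed to the stop. It moves only up and down. Axes as of banding_wheel.
- push_peg (a point): Top centre of the brass peg to push: the one 15 degrees clockwise (seen from above) of the thumb pad's middle at the start, 117 mm from the wheel's axis. Upright pin 10 mm in diameter, from the rim's top at 75 mm to 105 mm above the bench. It turns with the head and passes 11 mm inside the pad.
- wheel_head: The turning head with its eight brass pegs (45 degrees apart, each 15 degrees clockwise of its notch); origin on the bench under the wheel's axis, at the start with the axes of banding_wheel.
- index_plunger: The sprung plunger: red thumb pad, steel rod and tooth; origin on the bench under the wheel's axis at the start, going down as the pad is pressed.
- wheel_centre (a point): Centre of the turning head's top face, on the axis, 76.5 mm above the bench. The head is a round steel plate 250 mm across; outside 202 mm diameter its flat rim is 12 mm thick, top 75 mm above the bench, with 8 open notches 45 degrees apart, 15 mm wide and 24 mm deep.
- plate: White saucer with a few blue painted petals, 136 mm across, 18 mm high, loose, standing centred on the head between three small terracotta-coloured clay lugs (7 to 16 mm wide, 14 mm high, 79 mm from the axis); origin at the centre of its underside. Not to be touched; it rides round with the head.
- bottle_blue: Blue needle-tip squeeze bottle, 32 mm across, 109 mm tall, loose, standing; origin at the centre of its underside. Leave alone.
- bottle_brown: Brown needle-tip squeeze bottle, 42 mm across, 105 mm tall, loose, standing; origin at the centre of its underside. Leave alone.
- bottle_white: Off-white needle-tip squeeze bottle, 32 mm across, 111 mm tall, loose, standing; origin at the centre of its underside. Leave alone.

How it is judged:
By the outcome, as a careful person would: the job done as asked, in the order asked, and still so for the second after the job is handed in, with the robot touching nothing.
It also fails if it takes over 38 s, if anything falls off the work surface, if the arm or the gripper's body presses on something with over 40 N, if the wrist force passes 120 N, or if a joint passes its speed limit or range.

ROBOT

A 6-joint arm with a two-finger parallel gripper is mounted at the origin on a cart in front of the work surface, level with it; the furniture and walls round the work are solid. World frame = base frame: x ahead of the robot, y to its left, z up, the work surface at z = 0. Lengths are in m, angles in rad, forces in N, time in s.
With the tool pointing down it reaches from about 0.35 to 0.975 m from the base axis. Payload 4.9 kg.
Tool frame: the origin (TCP) lies between the finger pads, 19 mm behind the fingertips; this is the grasp point; z points along the fingers, y is the line along which they close (so a half turn about z gives the same grasp; the last joint's range is limited). The gripper opens to 85 mm and grips with 20 to 120 N. Pads are 22 mm wide; open, the fingers measure 114 mm over their backs; the gripper's body (76 mm by 85 mm) begins 54 mm behind the grasp point. The pads swing forward as they close: fully open they stand 13 mm farther back than shut.
Start: joints at [-0.781, 0.053, 1.613, -0, 1.476, -0.119], TCP at [0.493, -0.384, 0.25] pointing down, gripper open.
Joint ranges: [-3.01, 3.01], [-1.01, 2.22], [0.06, 2.58], [-1.02, 4.17], [0.09, 2.62], [-3.14, 3.14]. Speed limits (rad/s): [2.57, 2.57, 3.14, 3.14, 3.14, 3.14].

INTERFACE

Orientations are given as a rotation vector (axis times angle).
In Python, from station import ctrl gives the robot as it stands. The module is installed in compiled form; this text tells all that it offers.
- The arm moves only by the tool drive_tool, never from a script. Its argument "steps" is a list of rows, each an object with "translation": the shift along the tool's x, y, z normalised to -1 to 1, where 1 is 4 cm, a list of three; "angular": the turn, a rotation vector about the tool's x, y, z normalised to -1 to 1, where 1 is 8 degrees, a list of three; "gripper": the opening, from 0 (shut) to 1 (fully open). In form: [{"translation": [dx, dy, dz], "angular": [wx, wy, wz], "gripper": gripper}, ...]. A call has 1 to 8 rows; each row shifts and turns the commanded pose from where the row before left it, along the tool's axes as they then stand; what a row does not reach is not made up. A row lasts 1/8 s, in which the tool goes at most 62.5 mm and 10.7 degrees, less where a joint would pass 70% of its speed; a pose out of reach is approached as far as the arm can. A call with a number of a shift or a turn outside -1 to 1 is refused whole. A call with a gripper value outside its range is refused whole. The fingers move at their own pace and stop on an object; "force" is the grip in N (left out, the last holds). Time passes only in rows, so rows that do not move let the fingers close. It gives the time, the measured TCP pose, the force, the opening and the grip force at its end, in the units of the state.
- ctrl.get_obs(): the state, without advancing time (a new reading comes with each control period).
- ctrl.get_image(name): name is "scene" or "top"; returns a dict with "color" (480x640x3 uint8, red, green, blue), "depth" (480x640 float32, m along the optical axis (not along the pixel's ray), 0 where there is no reading), "fx", "fy", "cx", "cy" (pixels), "R" (3x3) and "t" (3): a world point X has camera coordinates R X + t. Camera axes: x right, y down, z forward; pixel columns grow to the right and rows downward; lengths in m; the calibration is good to about 2 mm. A picture is of the moment at which its call begins.
- ctrl.finish_job(): hands the job in; it is judged then, once.
The state is a dict: "t": time; "q": joint angles; "dq": joint speeds; "effort": joint torques, N m; "tool_pos": TCP position; "tool_rot": TCP orientation; "contact_force": force on the tool from outside, world axes, zero at the start; "wrist_torque": the same for the moment, N m; "opening": finger opening in m; "grip_force": force on a finger pad.
Only numpy, scipy, OpenCV 4.12 (cv2) and the standard library are available. Lean on these libraries where they do the work, as an engineer would, in place of code of your own. Each camera call takes 0.05 s, during which the arm holds its last target. There are 200 camera calls.

## Working session

There is one attempt and no reset: what is moved stays moved. The work goes in short steps, Python scripts to look and compute and a tool call to move; the robot and the scene stay as the last step left them, time stands still between calls to the robot, and variables do not carry over. Pictures are saved under pics/ and viewed, at most 10 in all, crops included, and the job is handed in when it is done.

Besides the shell and the picture viewer there is one more tool, called after "Request:" by a JSON object that holds its "op" and its "data". drive_tool: Moves the arm, as the interface text tells. Its arguments: {"type":"object","properties":{"steps":{"type":"array"},"force":{"type":"number"}},"required":["steps"]}

```bash
mkdir -p pics; python3 - <<'E'
from station import ctrl
import cv2,numpy as np
for n in("scene","top"):
    d=ctrl.get_image(n); np.savez(n+".npz",**d)
    cv2.imwrite(f"pics/{n}0.png",d["color"][:,:,::-1]); print(n,d["fx"],d["cx"],d["cy"],(-d["R"].T@d["t"]).round(3),d["R"].round(3).tolist())
o=ctrl.get_obs();print({k:np.round(v,3).tolist() for k,v in o.items()})
E
```

```text
scene 454.103868494138 320.3395565772351 240.06810167193441 [0.206 0.543 0.655] [[-0.855, -0.519, 0.011], [-0.341, 0.545, -0.766], [0.391, -0.658, -0.643]]
top 564.5167641676397 321.7562940414413 241.33707722544023 [ 0.418 -0.05   0.998] [[0.026, -1.0, -0.003], [-0.993, -0.026, -0.111], [0.111, 0.006, -0.994]]
{'t': 0.1, 'q': [-0.781, 0.053, 1.614, -0.0, 1.476, -0.119], 'dq': [-0.001, -0.002, -0.002, -0.002, -0.001, -0.002], 'effort': [0.001, -39.491, -37.136, -0.0, 0.004, -0.0], 'tool_pos': [0.493, -0.384, 0.249], 'tool_rot': [-2.821, -1.378, 0.001], 'contact_force': [0.021, 0.046, -1.064], 'wrist_torque': [0.008, -0.014, 0.028], 'grip_force': 0.0, 'opening': 0.086}
```

View pics/scene0.png

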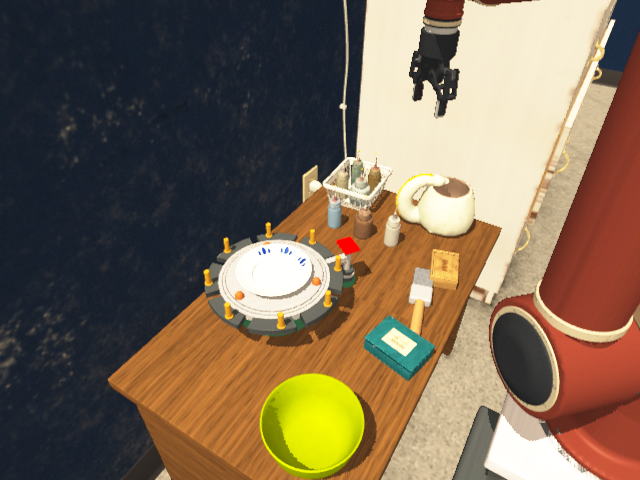

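View pics/top0.png

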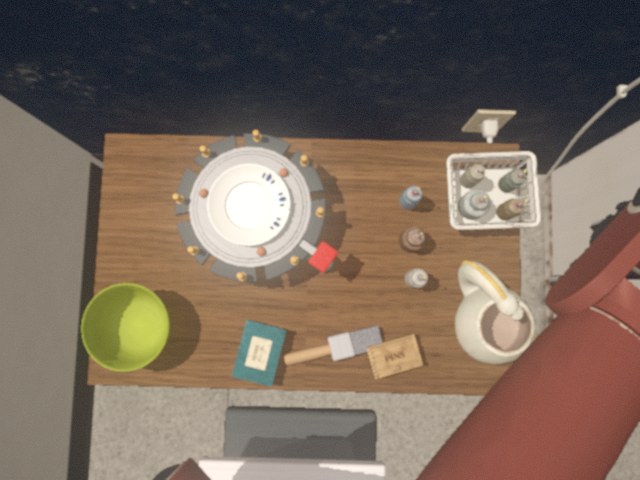

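The scene view shows the wheel at about (275,280), the red pad at (348,245), and bottles at (334,213), (363,224) and (392,232). In the top view, the wheel centre is about (250,205), the pad (323,257), the peg to push (295,260), and the bottles are around x≈411–417.

```bash
cat > h.py <<'E'
import numpy as np,cv2
def ray(d,u,v,z):
    c=-d["R"].T@d["t"]; r=d["R"].T@np.array([(u-d["cx"])/d["fx"],(v-d["cy"])/d["fy"],1]); return (c+r*(z-c[2])/r[2])
def blobs(m,amin):
    n,l,s,c=cv2.connectedComponentsWithStats(m.astype(np.uint8)); return [(c[i],s[i]) for i in range(1,n) if s[i,4]>=amin]
def masks(d):
    h=cv2.cvtColor(d["color"],cv2.COLOR_RGB2HSV); H,S,V=[h[...,i].astype(int) for i in range(3)]
    return ((H<5)|(H>175))&(S>200)&(V>150),(H>12)&(H<28)&(S>150)&(V>130)
E
python3 - <<'E'
from h import *
from scipy.optimize import least_squares
for n,box in(("top",(165,120,340,290)),("scene",(190,215,365,340))):
    d=dict(np.load(n+".npz")); r,y=masks(d); w=np.zeros_like(r);w[box[1]:box[3],box[0]:box[2]]=1
    for c,s in blobs(r&w,60):
        print(n,"pad",c.round(1),s[4],ray(d,*c,.099).round(4))
    P=[]
    for c,s in blobs(y&w,8):
        if n=="scene": c=(s[0]+s[2]/2, s[1]+2) # top of peg
        p=ray(d,*c,.105 if n=="scene" else .098); P.append(p[:2]); print(n,"peg",np.round(c,1),s[:5],p.round(4))
    P=np.array(P)
    f=least_squares(lambda q:np.hypot(*(P-q).T)-.117,[.5,.07],loss="soft_l1",f_scale=.002); print("centre",f.x.round(4),(f.fun*1e3).round(1)); a=np.degrees(np.arctan2(*(P-f.x).T[::-1])); print((a%45).round(1))
E
```

```text
Traceback (most recent call last):
ValueError: operands could not be broadcast together with shapes (0,) (2,)
```

```bash
sed -i 's/(S>200)&(V>150),(H>12)&(H<28)&(S>150)&(V>130)/(S>170)\&(V>120),(H>12)\&(H<30)\&(S>lo)\&(V>120)/; s/def masks(d):/def masks(d,lo=150):/' h.py
python3 - <<'E'
from h import *
from scipy.optimize import least_squares
d=dict(np.load("top.npz"));h=cv2.cvtColor(d["color"],cv2.COLOR_RGB2HSV)
print(h[257,323],h[260:264,294:297].tolist(),h[212,320],h[280:283,260])
for n,box in(("top",(165,120,340,290)),("scene",(190,215,365,340))):
    d=dict(np.load(n+".npz")); r,y=masks(d,110 if n=="top" else 150); w=np.zeros_like(r);w[box[1]:box[3],box[0]:box[2]]=1
    for c,s in blobs(r&w,60):
        print(n,"pad",c.round(1),s[4],ray(d,*c,.099).round(4))
    P=[]
    for c,s in blobs(y&w,8):
        if n=="scene": c=(s[0]+s[2]/2, s[1]+2)
        p=ray(d,*c,.105 if n=="scene" else .098); P.append(p[:2]); print(n,"peg",np.round(c,1),s[:5],p.round(4))
    if len(P)<3: continue
    P=np.array(P)
    f=least_squares(lambda q:np.hypot(*(P-q).T)-.117,[.5,.07],loss="soft_l1",f_scale=.002); print("centre",f.x.round(4),(f.fun*1e3).round(1)); a=np.degrees(np.arctan2(*(P-f.x).T[::-1])); print((a%45).round(1))
E
```

```text
[  2 156 232] [[[19, 116, 233], [18, 117, 221], [17, 114, 195]], [[18, 117, 218], [18, 115, 201], [17, 111, 181]], [[18, 114, 195], [17, 111, 180], [18, 111, 166]], [[17, 110, 195], [17, 104, 182], [17, 102, 167]]] [ 18 117 210] [[ 15  77 122]
 [ 15  78 121]
 [ 13  78 118]]
top peg [255.9 133.1] [252 130   9   8  41] [0.6943 0.0682 0.098 ]
top peg [174.7 148.5] [165 135  35  43 553] [0.6649 0.2001 0.098 ]
top peg [256.4 139.1] [255 138   4   3   9] [0.6842 0.067  0.098 ]
top peg [329.9 147.7] [306 139  34  24 305] [ 0.6728 -0.0537  0.098 ]
top peg [198.6 142.1] [197 140   4   5   8] [0.6767 0.1615 0.098 ]
top peg [203.  149.2] [197 143  12  14  72] [0.665  0.1537 0.098 ]
top peg [304.2 158.7] [302 155   6  10  37] [ 0.6534 -0.0122  0.098 ]
top peg [330.3 165.2] [328 163   6   5  10] [ 0.6436 -0.0551  0.098 ]
top peg [336.7 169.8] [332 164   8  12  42] [ 0.6363 -0.0656  0.098 ]
top peg [167.4 186. ] [166 182   4   9  11] [0.6023 0.2086 0.098 ]
top peg [175.3 197.1] [171 193  10  10  51] [0.5843 0.1947 0.098 ]
top peg [319.8 211.3] [317 208   6   8  28] [ 0.5671 -0.04    0.098 ]
top pe
[... 1199 characters left out ...]
 ] [312 278   7   7  37] [0.4933 0.0748 0.105 ]
scene peg [327.5 292. ] [323 290   9  17 107] [0.4617 0.0881 0.105 ]
scene peg [221.5 294. ] [ 190  292   63   48 1458] [0.6076 0.1842 0.105 ]
scene peg [238.5 294. ] [235 292   7   8  37] [0.5839 0.1695 0.105 ]
scene peg [229. 304.] [224 302  10  18 111] [0.5829 0.1947 0.105 ]
scene peg [281.5 314. ] [277 312   9  18 108] [0.4991 0.1673 0.105 ]
scene peg [314. 332.] [309 330  10  10  62] [0.4368 0.1705 0.105 ]
scene peg [265. 338.] [260 336  10   4  33] [0.4932 0.2187 0.105 ]
centre [0.5728 0.0765] [ 36.2   1.6 -58.7   2.7   3.1 -37.5  -5.3  -3.8 -23.4   1.6  -0.   48.4
  46. ]
[ 5.6 41.9  9.7 40.9 14.6  1.2 39.  27.1 38.2 40.1 39.  10.3 29.2]
```

```bash
python3 - <<'E'
from h import *
from scipy.optimize import least_squares
d=dict(np.load("top.npz"));h=cv2.cvtColor(d["color"],cv2.COLOR_RGB2HSV).astype(int)
m=((h[...,0]<6)|(h[...,0]>175))&(h[...,1]>130)&(h[...,2]>150); m[:230]=0;m[280:]=0;m[:,:305]=0;m[:,342:]=0
for c,s in blobs(m,60): pad=ray(d,*c,.099);print("pad",c,s,pad)
pp=[(255.9,133.1),(203,149.2),(304.2,158.7),(175.3,197.1),(319.8,211.3),(190.8,249.9),(294.2,259.7),(240.6,276)]
P=np.array([ray(d,*p,.098)[:2] for p in pp])
f=least_squares(lambda q:np.concatenate([P[i]-q[:2]-.117*np.array([np.cos(q[2]+k*np.pi/4),np.sin(q[2]+k*np.pi/4)]) for i,k in enumerate([5,6,4,7,3,0,2,1])]),[.576,.0764,np.radians(131)])
print(f.x[:2],np.degrees(f.x[2]),(f.fun*1e3).round(1))
v=pad[:2]-f.x[:2];print("pad r,ang",np.hypot(*v),np.degrees(np.arctan2(v[1],v[0]))%360)
# jug height and bottle tops
v_,u_=np.mgrid[0:480,0:640];D=d["depth"]
X=np.stack([(u_-d["cx"])/d["fx"]*D,(v_-d["cy"])/d["fy"]*D,D],-1)-d["t"];W=X@d["R"]
for nm,(a,b,c,e) in dict(jug=(455,255,530,365),bot=(398,180,430,295),pad=(315,250,331,265)).items(): print(nm,np.percentile(W[b:e,a:c,2],[50,95,99.5]).round(3))
ar=np.median(W[250:265,315:331].reshape(-1,3),0);print(ar)
E
```

```text
pad [322.9303675  256.62475822] [308 241  30  32 517] [ 0.49383627 -0.0469634   0.099     ]
[0.57634033 0.07647945] 131.06544910075573 [ 1.2 -0.2  0.5  0.4  0.2 -0.5  0.   1.5 -1.1  0.3 -0.3  0.4 -0.3 -0.8
 -0.1 -1. ]
pad r,ang 0.1484757746745922 236.24288004547287
jug [0.042 0.123 0.558]
bot [0.001 0.069 0.106]
pad [0.099 0.102 0.998]
[ 0.49307606 -0.0469025   0.0986008 ]
```

Request:
{"op": "drive_tool", "data": {"steps": [{"translation": [0, 0, 0], "angular": [0, 0, 0.9], "gripper": 0.53}, {"translation": [0, 0, 0], "angular": [0, 0, 0.9], "gripper": 0.53}, {"translation": [0, 0, 0], "angular": [0, 0, 0.9], "gripper": 0.53}, {"translation": [0, 0, 0], "angular": [0, 0, 0.9], "gripper": 0.53}, {"translation": [0, 0, 0], "angular": [0, 0, 0.9], "gripper": 0.53}]}}

```text
t: 0.72
tool_pos: [0.4927, -0.3839, 0.2492]
tool_rot: [-3.111, -0.433, 0.001]
contact_force: [-0.0, -0.7, -0.3]
opening: 0.0453
grip_force: 0.0
```

```bash
cat > go.py <<'E'
import numpy as np,sys
from station import ctrl
from scipy.spatial.transform import Rotation as Ro
C=np.array([.5763,.0765]);ph=np.radians(236.1);er=np.array([np.cos(ph),np.sin(ph)]);et=np.array([-er[1],er[0]])
def rt(p): v=np.asarray(p)[:2]-C; return np.array([v@er,v@et])
def state(tgt=None):  # tgt: (r,t,z) mm of TCP in pad frame
    o=ctrl.get_obs();R=Ro.from_rotvec(o["tool_rot"]).as_matrix();p=np.array(o["tool_pos"])
    print("t",o["t"],"rtz mm",(rt(p)*1e3).round(1),round(p[2]*1e3,1),"y ang rel pad",round((np.degrees(np.arctan2(R[1,1],R[0,1]))-236.1)%360,1),"tilt",R[2].round(3),"F",np.round(o["contact_force"],1),"Frt",np.round([np.dot(o["contact_force"][:2],er),np.dot(o["contact_force"][:2],et)],1),"M",np.round(o["wrist_torque"],2),"open",o["opening"],"q6",o["q"][5])
    if tgt is not None:
        g=np.append(C+(tgt[0]*er+tgt[1]*et)/1e3,tgt[2]/1e3); print("tool shift mm",(R.T@(g-p)*1e3).round(1))
    return o,R
if __name__=="__main__": state([float(a) for a in sys.argv[1:4]] if len(sys.argv)>3 else None)
E
python3 go.py 125 -25.4 250
```

```text
t 0.725 rtz mm [428.8 187.4] 249.2 y ang rel pad 49.7 tilt [-0.001 -0.001 -1.   ] F [-0.  -0.7 -0.3] Frt [0.6 0.4] M [ 0.01  0.   -0.01] open 0.045323389234568974 q6 0.5134618889994564
tool shift mm [  94.2 -358.7   -0.4]
```

Request:
{"op": "drive_tool", "data": {"steps": [{"translation": [0.235, -0.897, 0], "angular": [0, 0, 0], "gripper": 0.53}, {"translation": [0.235, -0.897, 0], "angular": [0, 0, 0], "gripper": 0.53}, {"translation": [0.235, -0.897, 0], "angular": [0, 0, 0], "gripper": 0.53}, {"translation": [0.235, -0.897, 0], "angular": [0, 0, 0], "gripper": 0.53}, {"translation": [0.235, -0.897, 0], "angular": [0, 0, 0], "gripper": 0.53}, {"translation": [0.235, -0.897, 0], "angular": [0, 0, 0], "gripper": 0.53}, {"translation": [0.235, -0.897, 0], "angular": [0, 0, 0], "gripper": 0.53}, {"translation": [0.235, -0.897, 0], "angular": [0, 0, 0], "gripper": 0.53}]}}

```text
t: 1.72
tool_pos: [0.4853, -0.0863, 0.2495]
tool_rot: [-3.11, -0.439, 0.001]
contact_force: [-0.3, 0.8, -0.4]
opening: 0.0453
grip_force: 0.0
```

Request:
{"op": "drive_tool", "data": {"steps": [{"translation": [0.235, -0.897, 0], "angular": [0, 0, 0], "gripper": 0.53}, {"translation": [0.235, -0.897, 0], "angular": [0, 0, 0], "gripper": 0.53}, {"translation": [0, 0, 1], "angular": [0, 0, 0], "gripper": 0.53}, {"translation": [0, 0, 1], "angular": [0, 0, 0], "gripper": 0.53}, {"translation": [0, 0, 0.6], "angular": [0, 0, 0], "gripper": 0.53}, {"translation": [0, 0, 0], "angular": [0, 0, 0], "gripper": 0.53}]}}

```text
t: 2.48
tool_pos: [0.4819, -0.013, 0.1432]
tool_rot: [-3.109, -0.439, 0.009]
contact_force: [-0.3, -1.5, 0.5]
opening: 0.0453
grip_force: 0.0
```

```bash
python3 go.py 125 -25.4 145; python3 - <<'E'
from station import ctrl
import cv2,numpy as np
a=ctrl.get_image("scene");b=ctrl.get_image("top");np.savez("s1.npz",**a);np.savez("t1.npz",**b)
f=lambda im,x,y:cv2.resize(im[y:y+130,x:x+130,::-1],(400,400),interpolation=cv2.INTER_CUBIC)
cv2.imwrite("pics/p1.png",np.hstack([f(a["color"],285,180),f(b["color"],240,180)]))
E
```

```text
t 2.475 rtz mm [126.9 -28.4] 143.2 y ang rel pad 50.0 tilt [-0.005 -0.003 -1.   ] F [-0.3 -1.5  0.5] Frt [1.4 0.6] M [-0.04  0.01  0.01] open 0.045287928966421614 q6 1.108840306903282
tool shift mm [ 3.4  1.1 -1.8]
```

View pics/p1.png

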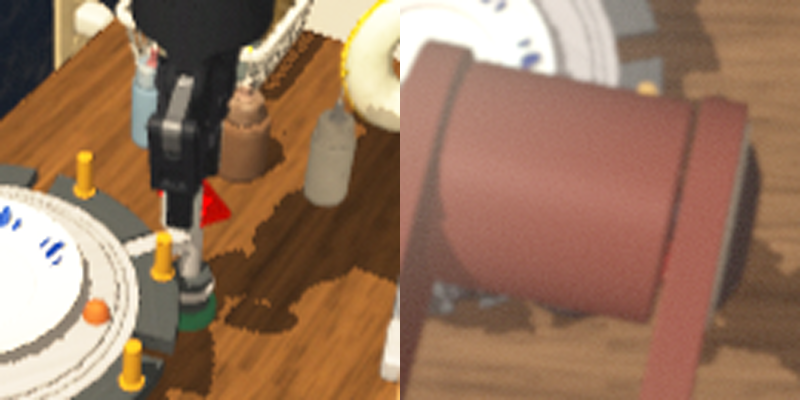

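```bash
python3 - <<'E'
from go import *
from h import *
d=dict(np.load("s1.npz"));o,R=state();p=np.array(o["tool_pos"])
def pr(X): c=d["R"]@X+d["t"]; return (np.array([c[0]*d["fx"]/c[2]+d["cx"],c[1]*d["fy"]/c[2]+d["cy"]])-[285,180])*400/130
for dz in(.011,.015,.019):
  print(dz,[pr(p+R@np.array([x,y,dz])).round(0).tolist() for x,y in((-.011,-.0226),(.011,-.0226),(-.011,-.035),(.011,-.035))])
pg=C+.117*(np.cos(np.radians(15))*er-np.sin(np.radians(15))*et);print("peg top",pr(np.append(pg,.105)),"pad",[pr(np.append(C+a*er+b*et,.099)).round(0).tolist() for a,b in((.165,.021),(.165,-.021),(.133,-.021),(.133,.021))])
E
```

```text
t 2.575 rtz mm [126.  -26.3] 146.6 y ang rel pad 50.0 tilt [ 0.  0. -1.] F [ 0.3 -0.4  0.1] Frt [0.2 0.4] M [-0.01 -0.01 -0.05] open 0.04505998185169154 q6 1.108818538397246
0.011 [[198.0, 212.0], [160.0, 205.0], [193.0, 226.0], [155.0, 219.0]]
0.015 [[197.0, 218.0], [160.0, 211.0], [193.0, 232.0], [155.0, 225.0]]
0.019 [[197.0, 223.0], [159.0, 216.0], [192.0, 237.0], [154.0, 230.0]]
peg top [168.61607054 233.95916177] pad [[205.0, 169.0], [238.0, 209.0], [191.0, 223.0], [160.0, 182.0]]
```

```bash
python3 - <<'E'
import cv2,numpy as np
a=np.load("s1.npz")["color"];cv2.imwrite("pics/p2.png",cv2.resize(a[200:280,310:390,::-1],(600,600),interpolation=cv2.INTER_CUBIC))
E
```

```text
(no output)
```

View pics/p2.png

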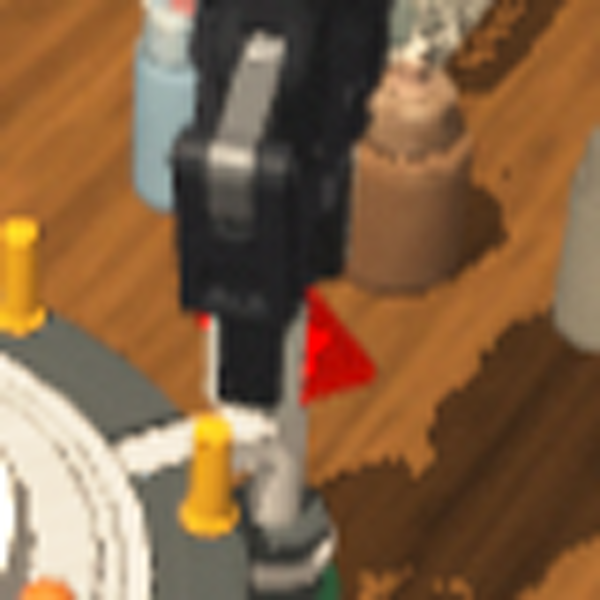

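The scene crop shows finger B (its rubber at p2 x≈207–300, tip y≈400) just outboard and behind the peg top (213,420). The pad corner is at (375,372). I'm shifting the wheel estimate about 2 mm to split the difference between cameras.

```bash
sed -i 's/\[.5763,.0765\]/[.578,.0775]/' go.py; python3 go.py 124.5 -25.8 123
```

```text
t 2.575 rtz mm [127.8 -27.1] 146.6 y ang rel pad 50.0 tilt [ 0.  0. -1.] F [ 0.3 -0.4  0.1] Frt [0.2 0.4] M [-0.01 -0.01 -0.05] open 0.04505998185169154 q6 1.108818538397246
tool shift mm [ 3.3 -1.1 23.6]
```

Request:
{"op": "drive_tool", "data": {"steps": [{"translation": [0.08, -0.03, 0.3], "angular": [0, 0, 0], "gripper": 0.53}, {"translation": [0, 0, 0.3], "angular": [0, 0, 0], "gripper": 0.53}, {"translation": [0, 0, 0.1], "angular": [0, 0, 0], "gripper": 0.53}, {"translation": [0, 0, 0.1], "angular": [0, 0, 0], "gripper": 0.53}, {"translation": [0, 0, 0], "angular": [0, 0, 0], "gripper": 0.53}]}}

```text
t: 3.2
tool_pos: [0.4865, -0.0113, 0.1141]
tool_rot: [-3.111, -0.439, 0.002]
contact_force: [-2.6, 1.6, 3.5]
opening: 0.0452
grip_force: 1.7
```

```bash
python3 go.py; python3 - <<'E'
from station import ctrl
import cv2,numpy as np
d=ctrl.get_image("scene");np.savez("s2.npz",**d);cv2.imwrite("pics/p3.png",cv2.resize(d["color"][200:280,310:390,::-1],(600,600),interpolation=cv2.INTER_CUBIC))
E
```

```text
t 3.2 rtz mm [124.8 -26.4] 114.1 y ang rel pad 50.0 tilt [-0.001 -0.    -1.   ] F [-2.6  1.6  3.5] Frt [ 0.1 -3. ] M [-0.02  0.4  -0.07] open 0.045203901806732276 q6 1.114165642728915
```

View pics/p3.png

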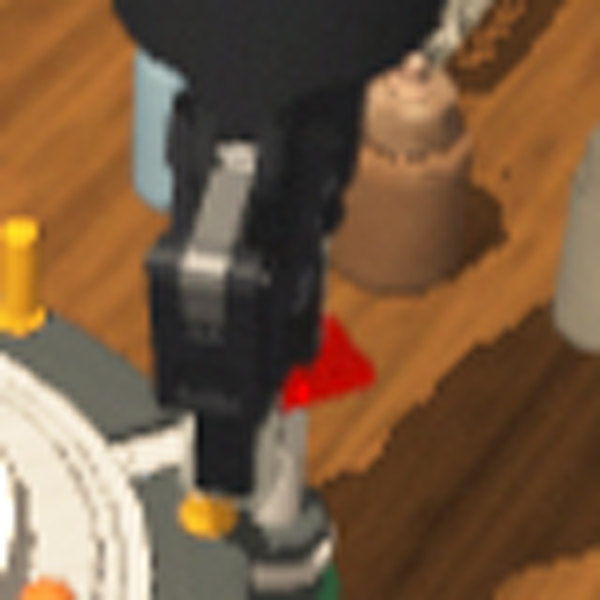

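The view shows finger B in front of the peg (its base is visible at (208,515)) and finger A just touching the pad, whose corner is still at (375,372). There is a slight sideways force, so I'm backing off a little before pressing.

Request:
{"op": "drive_tool", "data": {"steps": [{"translation": [0, -0.1, -0.05], "angular": [0, 0, 0], "gripper": 0.53}, {"translation": [0, 0, 0], "angular": [0, 0, 0], "gripper": 0.53}, {"translation": [0, 0, 0], "angular": [0, 0, 0], "gripper": 0.53}]}}

```text
t: 3.62
tool_pos: [0.4856, -0.0074, 0.1159]
tool_rot: [-3.111, -0.439, -0.0]
contact_force: [-0.4, -0.5, 0.1]
opening: 0.0454
grip_force: 0.0
```

```bash
python3 go.py
```

```text
t 3.625 rtz mm [122.  -29.4] 115.9 y ang rel pad 50.0 tilt [ 0. -0. -1.] F [-0.4 -0.5  0.1] Frt [ 0.7 -0.1] M [-0.02  0.06  0.03] open 0.04538604393875721 q6 1.1214813672456354
```

Request:
{"op": "drive_tool", "data": {"steps": [{"translation": [0, 0, 0.1], "angular": [0, 0, 0], "gripper": 0.53}, {"translation": [0, 0, 0.1], "angular": [0, 0, 0], "gripper": 0.53}, {"translation": [0, 0, 0.1], "angular": [0, 0, 0], "gripper": 0.53}, {"translation": [0, 0, 0], "angular": [0, 0, 0], "gripper": 0.53}, {"translation": [0, 0, 0], "angular": [0, 0, 0], "gripper": 0.53}]}}

```text
t: 4.25
tool_pos: [0.4859, -0.0075, 0.1044]
tool_rot: [3.111, 0.439, 0.001]
contact_force: [-1.7, 1.2, 5.8]
opening: 0.0456
grip_force: 2.9
```

```bash
python3 go.py
```

```text
t 4.25 rtz mm [121.9 -29. ] 104.4 y ang rel pad 50.0 tilt [ 0.  0. -1.] F [-1.7  1.2  5.8] Frt [-0.  -2.1] M [-0.01  0.3  -0.05] open 0.04563220543871623 q6 1.1215526575540844
```

Request:
{"op": "drive_tool", "data": {"steps": [{"translation": [0, 0, 0.1], "angular": [0, 0, 0], "gripper": 0.53}, {"translation": [0, 0, 0.06], "angular": [0, 0, 0], "gripper": 0.53}, {"translation": [0, 0, 0], "angular": [0, 0, 0], "gripper": 0.53}, {"translation": [0, 0, 0], "angular": [0, 0, 0], "gripper": 0.53}]}}

```text
t: 4.75
tool_pos: [0.486, -0.0076, 0.0992]
tool_rot: [3.11, 0.439, -0.0]
contact_force: [-5.4, 1.6, 12.8]
opening: 0.0449
grip_force: 6.2
```

```bash
python3 go.py
```

```text
t 4.75 rtz mm [121.9 -28.9] 99.2 y ang rel pad 50.0 tilt [-0.  0. -1.] F [-5.4  1.6 12.8] Frt [ 1.7 -5.4] M [-0.09  0.93 -0.14] open 0.04490589506745679 q6 1.1217996310651872
```

Request:
{"op": "drive_tool", "data": {"steps": [{"translation": [0.02, 0.07, 0.01], "angular": [0, 0, 0], "gripper": 0.53}, {"translation": [0.02, 0.07, 0.01], "angular": [0, 0, 0], "gripper": 0.53}, {"translation": [0.03, 0.07, 0], "angular": [0, 0, 0], "gripper": 0.53}, {"translation": [0.03, 0.07, 0], "angular": [0, 0, 0], "gripper": 0.53}, {"translation": [0.03, 0.07, 0], "angular": [0, 0, 0], "gripper": 0.53}, {"translation": [0, 0, 0], "angular": [0, 0, 0], "gripper": 0.53}]}}

```text
t: 5.5
tool_pos: [0.495, -0.0174, 0.0991]
tool_rot: [-3.106, -0.438, -0.001]
contact_force: [-7.8, 10.3, 17.4]
opening: 0.0451
grip_force: 8.9
```

```bash
python3 go.py; cat > an.py <<'E'
# wheel angle from visible pegs: scene (and top) blob shifts relative to start
from h import *
from go import *
d=ctrl.get_image("scene");r,y=masks(d);d0=dict(np.load("scene.npz"));r0,y0=masks(d0)
def pegs(m,d,box=(190,215,335,345)):
    w=np.zeros_like(m);w[box[1]:box[3],box[0]:box[2]]=1
    out=[]
    for c,s in blobs(m&w,40):
        if 7<=s[2]<=12 and 14<=s[3]<=20:
            p=ray(d,*c,.090)[:2]-C; out.append([np.degrees(np.arctan2(p[1],p[0]))%360,np.hypot(*p)*1e3])
    return np.array(out).round(1)
a=pegs(y0,d0);b=pegs(y,d);print("start",a.tolist(),"\nnow",b.tolist())
print("turn deg mod45",[round(float(min(((q[0]-p[0]+10)%45-10 for p in a),key=abs)),1) for q in b])
print("pad area",int(r[225:265,325:370].sum()), "rows",np.where(r[225:265,325:370].any(1))[0][[0,-1]]+225)
E
python3 an.py
```

```text
t 5.5 rtz mm [125.1 -16. ] 99.1 y ang rel pad 50.0 tilt [ 0.001 -0.005 -1.   ] F [-7.8 10.3 17.4] Frt [ -4.2 -12.2] M [ 1.37  1.21 -0.09] open 0.04514786059469632 q6 1.1006034250484276
start [[357.4, 116.3], [42.3, 118.6], [174.3, 117.9], [87.0, 120.9], [130.2, 121.3]] 
now [[313.9, 114.9], [359.6, 116.1], [44.5, 118.6], [176.2, 117.5], [88.9, 121.0], [132.0, 120.8]]
turn deg mod45 [1.5, 2.2, 2.1, -0.8, 1.5, 0.0]
pad area 130 rows [245 260]
```

Request:
{"op": "drive_tool", "data": {"steps": [{"translation": [0.035, 0.065, 0], "angular": [0, 0, 0], "gripper": 0.53}, {"translation": [0.035, 0.065, 0], "angular": [0, 0, 0], "gripper": 0.53}, {"translation": [0.035, 0.065, 0], "angular": [0, 0, 0], "gripper": 0.53}, {"translation": [0, 0, 0], "angular": [0, 0, 0], "gripper": 0.53}]}}

```text
t: 6.05
tool_pos: [0.501, -0.0239, 0.0991]
tool_rot: [-3.106, -0.438, 0.0]
contact_force: [-8.4, 8.8, 18.6]
opening: 0.0452
grip_force: 9.1
```

```bash
python3 go.py;python3 an.py
```

```text
t 6.05 rtz mm [127.1  -7.4] 99.1 y ang rel pad 50.0 tilt [ 0.    -0.005 -1.   ] F [-8.4  8.8 18.6] Frt [ -2.6 -11.9] M [ 1.29  1.4  -0.14] open 0.04515300869398948 q6 1.0905362279499948
start [[357.4, 116.3], [42.3, 118.6], [174.3, 117.9], [87.0, 120.9], [130.2, 121.3]] 
now [[318.4, 113.9], [3.9, 116.5], [48.6, 118.7], [180.9, 117.0], [92.9, 121.0], [136.3, 121.0]]
turn deg mod45 [6.0, 6.5, 6.2, 3.5, 5.5, 3.9]
pad area 168 rows [243 260]
```

Request:
{"op": "drive_tool", "data": {"steps": [{"translation": [0, 0, -0.12], "angular": [0, 0, 0], "gripper": 0.53}, {"translation": [0, 0, -0.12], "angular": [0, 0, 0], "gripper": 0.53}, {"translation": [0, 0, -0.13], "angular": [0, 0, 0], "gripper": 0.53}, {"translation": [0, 0, 0], "angular": [0, 0, 0], "gripper": 0.53}, {"translation": [0, 0, 0], "angular": [0, 0, 0], "gripper": 0.53}]}}

```text
t: 6.72
tool_pos: [0.5003, -0.0257, 0.111]
tool_rot: [-3.11, -0.439, 0.002]
contact_force: [-1.0, 2.9, -0.6]
opening: 0.0451
grip_force: 1.6
```

```bash
python3 go.py;python3 an.py; python3 - <<'E'
from station import ctrl
import cv2
d=ctrl.get_image("scene");cv2.imwrite("pics/p4.png",cv2.resize(d["color"][200:280,310:390,::-1],(600,600),interpolation=cv2.INTER_CUBIC))
E
```

```text
t 6.725 rtz mm [129.  -7.] 111.0 y ang rel pad 50.0 tilt [-0.001 -0.001 -1.   ] F [-1.   2.9 -0.6] Frt [-1.8 -2.4] M [0.55 0.16 0.04] open 0.04513856071933684 q6 1.0901821616106044
start [[357.4, 116.3], [42.3, 118.6], [174.3, 117.9], [87.0, 120.9], [130.2, 121.3]] 
now [[318.8, 113.7], [4.0, 116.9], [49.3, 118.9], [181.2, 116.7], [93.4, 121.0], [136.5, 120.5]]
turn deg mod45 [6.4, 6.6, 6.9, 3.8, 6.0, 4.1]
pad area 170 rows [242 258]
```

View pics/p4.png

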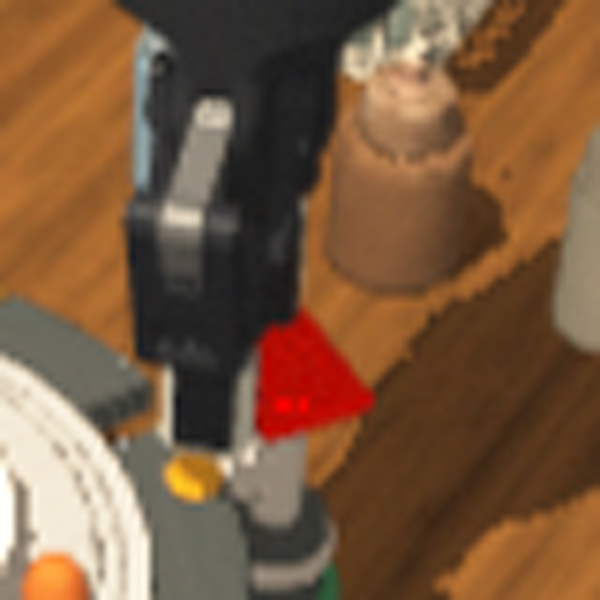

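The picture shows the pad held partway down (corner at (373,400)) with finger A off it, and finger B behind the peg (base at (195,478)). The wheel has turned about 6.5°, so I'm pushing on along the arc.

Request:
{"op": "drive_tool", "data": {"steps": [{"translation": [0.068, 0.088, 0], "angular": [0, 0, -0.25], "gripper": 0.53}, {"translation": [0.068, 0.088, 0], "angular": [0, 0, -0.25], "gripper": 0.53}, {"translation": [0.068, 0.088, 0], "angular": [0, 0, -0.25], "gripper": 0.53}, {"translation": [0.068, 0.088, 0], "angular": [0, 0, -0.25], "gripper": 0.53}, {"translation": [0.068, 0.088, 0], "angular": [0, 0, -0.25], "gripper": 0.53}, {"translation": [0.068, 0.088, 0], "angular": [0, 0, -0.25], "gripper": 0.53}, {"translation": [0, 0, 0], "angular": [0, 0, 0], "gripper": 0.53}]}}

```text
t: 7.7
tool_pos: [0.5236, -0.04, 0.1115]
tool_rot: [3.047, 0.762, -0.0]
contact_force: [-0.7, 2.0, -1.0]
opening: 0.0453
grip_force: 1.2
```

```bash
python3 go.py;python3 an.py
```

```text
t 7.7 rtz mm [127.8  20.4] 111.5 y ang rel pad 62.0 tilt [-0.  0. -1.] F [-0.7  2.  -1. ] Frt [-1.3 -1.7] M [ 0.34  0.05 -0.01] open 0.04527592175100207 q6 0.8632490924342119
start [[357.4, 116.3], [42.3, 118.6], [174.3, 117.9], [87.0, 120.9], [130.2, 121.3]] 
now [[331.1, 114.4], [16.5, 116.7], [60.8, 119.3], [148.4, 120.1], [105.0, 121.4]]
turn deg mod45 [18.7, 19.1, 18.4, 16.0, 17.6]
pad area 242 rows [241 258]
```

Request:
{"op": "drive_tool", "data": {"steps": [{"translation": [0.068, 0.088, 0], "angular": [0, 0, -0.25], "gripper": 0.53}, {"translation": [0.068, 0.088, 0], "angular": [0, 0, -0.25], "gripper": 0.53}, {"translation": [0.068, 0.088, 0], "angular": [0, 0, -0.25], "gripper": 0.53}, {"translation": [0.068, 0.088, 0], "angular": [0, 0, -0.25], "gripper": 0.53}, {"translation": [0.068, 0.088, 0], "angular": [0, 0, -0.25], "gripper": 0.53}, {"translation": [0.068, 0.088, 0], "angular": [0, 0, -0.25], "gripper": 0.53}, {"translation": [0.068, 0.088, 0], "angular": [0, 0, -0.25], "gripper": 0.53}, {"translation": [0.068, 0.088, 0], "angular": [0, 0, -0.25], "gripper": 0.53}]}}

```text
t: 8.75
tool_pos: [0.5576, -0.0502, 0.1116]
tool_rot: [-2.911, -1.182, 0.0]
contact_force: [-1.3, 3.3, -0.5]
opening: 0.0457
grip_force: 1.8
```

Request:
{"op": "drive_tool", "data": {"steps": [{"translation": [0.034, 0.044, 0], "angular": [0, 0, -0.125], "gripper": 0.53}, {"translation": [0.034, 0.044, 0], "angular": [0, 0, -0.125], "gripper": 0.53}, {"translation": [0.034, 0.044, 0], "angular": [0, 0, -0.125], "gripper": 0.53}, {"translation": [0.034, 0.044, 0], "angular": [0, 0, -0.125], "gripper": 0.53}, {"translation": [0, 0, 0], "angular": [0, 0, 0], "gripper": 0.53}]}}

```text
t: 9.38
tool_pos: [0.5664, -0.0513, 0.1116]
tool_rot: [2.869, 1.28, 0.001]
contact_force: [-0.9, 2.1, -1.9]
opening: 0.0449
grip_force: 1.2
```

```bash
python3 go.py;python3 an.py
```

```text
t 9.375 rtz mm [113.4  62.2] 111.6 y ang rel pad 82.0 tilt [ 0.     0.001 -1.   ] F [-0.9  2.1 -1.9] Frt [-1.2 -2. ] M [ 0.35  0.19 -0.02] open 0.044944648082741755 q6 0.5105343103507903
start [[357.4, 116.3], [42.3, 118.6], [174.3, 117.9], [87.0, 120.9], [130.2, 121.3]] 
now [[350.9, 115.1], [35.8, 118.2], [167.4, 118.7], [80.0, 120.1], [123.6, 121.0]]
turn deg mod45 [-3.4, -3.5, -6.9, -4.3, -5.7]
pad area 271 rows [241 258]
```

Request:
{"op": "drive_tool", "data": {"steps": [{"translation": [0.022, 0.029, 0], "angular": [0, 0, -0.08], "gripper": 0.53}, {"translation": [0.022, 0.029, 0], "angular": [0, 0, -0.08], "gripper": 0.53}, {"translation": [0.022, 0.029, 0], "angular": [0, 0, -0.08], "gripper": 0.53}, {"translation": [0.022, 0.029, 0], "angular": [0, 0, -0.08], "gripper": 0.53}, {"translation": [0.022, 0.029, 0], "angular": [0, 0, -0.08], "gripper": 0.53}, {"translation": [0.022, 0.029, 0], "angular": [0, 0, -0.08], "gripper": 0.53}, {"translation": [0.022, 0.029, 0], "angular": [0, 0, -0.08], "gripper": 0.53}, {"translation": [0.022, 0.029, 0], "angular": [0, 0, -0.08], "gripper": 0.53}]}}

```text
t: 10.42
tool_pos: [0.5778, -0.0518, 0.1116]
tool_rot: [-2.809, -1.408, 0.0]
contact_force: [-3.0, 1.7, -0.1]
opening: 0.0453
grip_force: 1.7
```

```bash
python3 go.py;python3 an.py
```

```text
t 10.425 rtz mm [107.4  72. ] 111.6 y ang rel pad 87.1 tilt [-0. -0. -1.] F [-3.   1.7 -0.1] Frt [ 0.3 -3.5] M [0.22 0.56 0.02] open 0.04527481626298126 q6 0.42420478234703424
start [[357.4, 116.3], [42.3, 118.6], [174.3, 117.9], [87.0, 120.9], [130.2, 121.3]] 
now [[355.7, 116.1], [40.8, 118.1], [172.3, 118.4], [84.9, 120.6], [128.4, 120.9]]
turn deg mod45 [0.5, 0.6, -2.0, -0.3, -0.9]
pad area 272 rows [240 258]
```

Request:
{"op": "drive_tool", "data": {"steps": [{"translation": [0.014, 0.018, 0], "angular": [0, 0, -0.05], "gripper": 0.53}, {"translation": [0.014, 0.018, 0], "angular": [0, 0, -0.05], "gripper": 0.53}, {"translation": [0, 0, 0], "angular": [0, 0, 0], "gripper": 0.53}]}}

```text
t: 10.85
tool_pos: [0.5807, -0.0521, 0.1122]
tool_rot: [2.797, 1.425, 0.004]
contact_force: [-1.0, 0.1, 0.4]
opening: 0.0453
grip_force: 0.0
```

```bash
python3 go.py;python3 an.py
```

```text
t 10.85 rtz mm [106.   74.5] 112.2 y ang rel pad 87.9 tilt [ 0.001  0.003 -1.   ] F [-1.   0.1  0.4] Frt [ 0.5 -0.9] M [ 0.   -0.03 -0.03] open 0.045299074732381095 q6 0.4117309961291611
start [[357.4, 116.3], [42.3, 118.6], [174.3, 117.9], [87.0, 120.9], [130.2, 121.3]] 
now [[358.5, 116.0], [43.3, 118.5], [175.0, 118.0], [87.5, 120.6], [131.0, 120.7]]
turn deg mod45 [1.1, 0.9, -0.2, 0.1, 0.8]
pad area 275 rows [236 254]
```

Request:
{"op": "drive_tool", "data": {"steps": [{"translation": [-0.04, -0.08, 0], "angular": [0, 0, 0], "gripper": 0.53}, {"translation": [0, -0.05, 0], "angular": [0, 0, 0], "gripper": 0.53}, {"translation": [0, 0, -0.5], "angular": [0, 0, 0], "gripper": 0.53}, {"translation": [0, 0, -1], "angular": [0, 0, 0], "gripper": 0.53}, {"translation": [0, 0, -1], "angular": [0, 0, 0], "gripper": 0.53}, {"translation": [0, 0, -1], "angular": [0, 0, 0], "gripper": 0.53}, {"translation": [0, 0, 0], "angular": [0, 0, 0], "gripper": 0.53}]}}

```text
t: 11.78
tool_pos: [0.577, -0.0504, 0.2585]
tool_rot: [2.793, 1.423, 0.013]
contact_force: [-0.3, -0.1, -0.3]
opening: 0.0454
grip_force: 0.0
```

```bash
python3 go.py;python3 an.py; python3 - <<'E'
from station import ctrl
import cv2,numpy as np
from h import *
d0=dict(np.load("scene.npz"));r=masks(d0)[0];print("start pad rows",np.where(r[225:265,325:370].any(1))[0][[0,-1]]+225)
d=ctrl.get_image("scene");cv2.imwrite("pics/p5.png",cv2.resize(d["color"][150:350,180:440,::-1],(780,600),interpolation=cv2.INTER_CUBIC))
E
```

```text
t 11.775 rtz mm [106.7  70.5] 258.5 y ang rel pad 87.9 tilt [ 0.004  0.01  -1.   ] F [-0.3 -0.1 -0.3] Frt [ 0.2 -0.2] M [ 0.02 -0.03 -0.05] open 0.045427202137109164 q6 0.41281340894967383
start [[357.4, 116.3], [42.3, 118.6], [174.3, 117.9], [87.0, 120.9], [130.2, 121.3]] 
now [[358.4, 116.0], [43.3, 118.4], [174.9, 117.8], [87.4, 120.5], [130.9, 121.3]]
turn deg mod45 [1.0, 0.9, -0.3, 0.0, 0.7]
pad area 253 rows [237 254]
start pad rows [237 254]
```

View pics/p5.png

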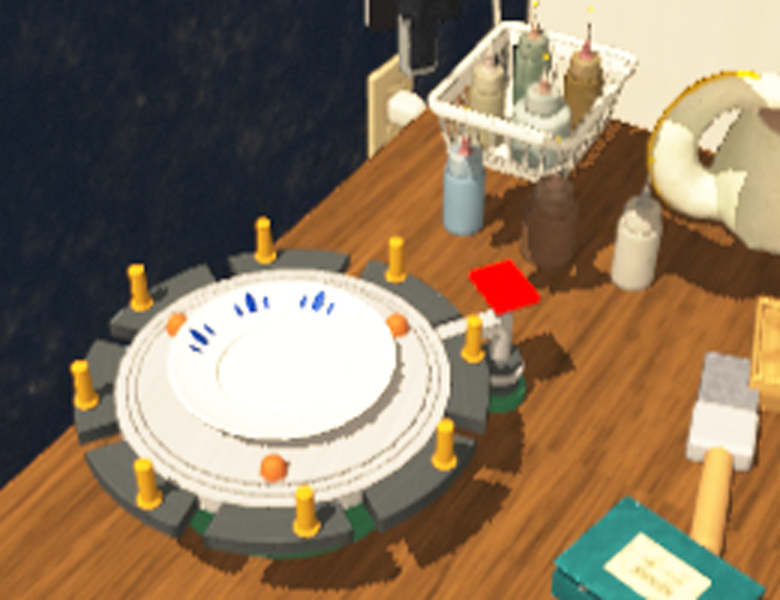

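The wheel is one division on: the petals have moved to (200–320, 300–340). The pad is fully up at (505,287), on the same rows as at the start, the saucer is centred, the bottles are standing, and the arm is clear above.

```bash
python3 -c "
from station import ctrl
print(ctrl.finish_job())"
```

```text
the job is handed in; nothing more can be done
None
```

The wheel is one division on anticlockwise with the tooth up in the next notch. The saucer and bottles were not disturbed, the arm is clear, and the job was handed in at about 12 s.

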